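Clear the display plinth and snap up its caption board

ROBOT

A 7-joint arm with a two-finger parallel gripper is mounted at the origin on the work surface. World frame = base frame: x ahead of the robot, y to its left, z up, the work surface at z = 0. Lengths are in mm, angles in rad, forces in N, time in s.
With the tool pointing down it reaches from about 425 to 975 mm from the base axis. Payload 16.7 kg.
Tool frame: the origin (TCP) lies on the centre line of the jaws, within the pads' length; the fingertips stand 19 mm ahead of it and the grasp point (between the pads) is the TCP; z points along the fingers, x is the direction in which the jaws open and shut, and the axes are right-handed (so a half turn about z gives the same grasp; the last joint's range is limited). The gripper opens to 85 mm and grips with 20 to 120 N. Pads are 22 mm wide; open, the fingers measure 114 mm over their backs; the gripper's body (76 mm by 85 mm) begins 54 mm behind the grasp point. The pads swing forward as they close: fully open they stand 13 mm farther back than shut.
Start: joints at [-1.262, 0.426, 0.074, 1.606, -0.034, 1.111, -0.067], TCP at [298.939, 605.155, 250.302] pointing down, gripper open.
Joint ranges: [-2.85, 2.85], [-0.5, 2.14], [-1.23, 1.37], [0.21, 2.46], [-1.02, 4.16], [0.16, 2.05], [-2.73, 2.73]. Speed limits (rad/s): [1.89, 1.89, 2.39, 2.39, 3.01, 3.01, 3.01].

INTERFACE

Orientations are given as a unit quaternion [x, y, z, w].
In Python, from bench import ctrl, cams gives the robot as it stands.
- The arm moves only by the tool play_rows, never from a script. Its argument "steps" is a list of rows, each an object of numbers: "grip": the finger opening in mm, from 0 to 85.4; "x", "y", "z": the shift along the tool's x, y, z in units of 40 mm (1.0 is 40 mm); "rx", "ry", "rz": the turn, a rotation vector about the tool's x, y, z in units of 6 degrees (1.0 is 6 degrees). A call has 1 to 8 rows; each row shifts and turns the commanded pose from where the row before left it, along the tool's axes as they then stand; what a row does not reach is not made up. A row lasts 1/10 s, in which the tool goes at most 50 mm and 8.59 degrees, less where a joint would pass 70% of its speed; a pose out of reach is approached as far as the arm can. A call is refused whole if a number of a shift passes 1 or a number of a turn 1, either way. A call with a gripper value outside its range is refused whole. The fingers move at their own pace and stop on an object; the grip force is fixed at half the most. Time passes only in rows, so rows that do not move let the fingers close. It gives the time, the measured TCP pose, the force and the opening at its end, in the units of the state.
- ctrl.state(): the state, without advancing time (a new reading comes with each control period).
- cams.read_camera(name): name is "scene" or "top" or "wrist"; returns (picture, depth): 420x560x3 uint8, red, green, blue; 420x560 float32, mm along the optical axis (not along the pixel's ray), 0 where there is no reading.
- cams.camera_params(name): a dict with "fov_y" (degrees; the focal length in pixels is half the picture's height over the tangent of half this angle, whatever the lens; pixels are square), "cx", "cy" (the principal point, pixels), "origin" and "attitude" of the camera in the world. Camera axes: x right, y up, looking along -z (the intrinsics and any distortion apply to the point x, -y, -z); pixel columns grow to the right and rows downward; lengths in mm; the calibration is good to about 2 mm. A picture is of the moment at which its call begins: read the wrist's pose just before it. camera_params takes no time and is no camera call; for the wrist camera it gives the pose at the moment of the call.
- ctrl.hand_in(): hands the job in, once; it reports no verdict.
The state is a dict: "time_s": time; "qpos": joint angles; "qd": joint speeds; "tau": joint torques, N m; "ee_pos": TCP position; "tcp_rot": TCP orientation; "force": force on the tool from outside, world axes, zero at the start; "moment": the same for the moment, N m; "gripper_width": finger opening in mm.
Only numpy, scipy, OpenCV 4.12 (cv2) and the standard library are available. Lean on these libraries where they do the work, as an engineer would, in place of code of your own. Each camera call takes 0.05 s, during which the arm holds its last target. There are 200 camera calls.

TASK

Get the low display plinth ready for visitors: first clear the three wood offcuts off its top into the open blue bin standing against one end of it. Then lift the folded yellow caption board by its red tab until it snaps over and stays open, and let go. Leave the white antenna dome and the orange survey prism on the plinth where they stand.

Things in the scene. Friction and masses are not known exactly. Their poses are not given: they have to be found in the camera images.
- plinth: White block with a grey top, fixed, 320 (x) by 420 (y) by 110 mm high; origin at the centre of its underside, on the table. Its front edge (-x side) faces the robot; the offcuts lie in a strip along it. The bin stands against one of its two short ends (+y or -y side), a closed green case against the other.
- bin: Open-topped blue steel bin, fixed, 240 (x) by 170 (y) by 104 mm high, walls and floor 4 mm; origin at the centre of its underside, on the table. Axes parallel to the plinth's. Its rim is 6 mm below the plinth's top, the gap between them is 4 mm, so that things pushed off that end of the plinth drop in. It stands across the front part of the end: its centre is 70 mm nearer the plinth's front (-x) than the plinth's centre.
- case: Closed green instrument case, fixed, 240 (x) by 170 (y) by 82 mm high, carrying handle on top up to 106 mm; origin at the centre of its underside. It stands against the plinth end away from the bin.
- offcut_pine: Loose pale pine block, 80 (x) by 40 (y) by 32 mm high, about 60 g; origin at its middle. Lies on the plinth near its front edge.
- offcut_ply: Loose L-shaped plywood offcut, 70 (x) by 52 (y) by 26 mm high, about 60 g; origin at half its height, at the middle of its outline. A 70 by 28 mm bar on the -y side and a 34 by 24 mm arm at its -x end on the +y side.
- offcut_dark: Loose dark wood step-shaped offcut, 66 (x) by 46 (y) mm, 20 mm high on its -x half and 36 mm high on its +x half, about 80 g; origin at the middle of its outline, 18 mm above its underside.
- board (a joint): Hinge of the yellow caption board, rad: 0 = folded flat, level; 1.92 = fully open, leaning back a little past upright against its stop. Over-centre: below about 1.15 it falls and snaps back to 0, above that it snaps on to 1.92 by itself and stays. Lifting takes about 2 N at the tab. The board is a plate 130 mm wide and 8 mm thick, from the hinge line to 110 mm from it.
- hinge (a point): Middle of the board's hinge line, 34 mm above the plinth's top, on the far side of the board from the robot. The hinge line runs along this point's y axis; the folded board reaches from it along this point's -x axis, the opening board swings up and over towards +x. Fixed posts and a spring link reach 90 mm to either side of this point.
- tab (a point): Middle of the grip part of the red tab at the board's free edge, 140 mm from the hinge line; moves with the board. The tab is an upright fin 12 mm thick (along the hinge line), 22 mm high when folded, and stands out 50 mm past the board's edge (110 to 160 mm from the hinge line). When folded this point is 34 mm above the plinth's top and points to the robot; open, the tab points up. It can turn between fingers that pinch its thickness.
- antenna: Loose white antenna dome, 80 mm across, 47 mm high, on the plinth beside the board; origin at the centre of its underside. Not to be disturbed.
- prism: Loose survey prism, orange drum on a round black foot, 68 mm across, 96 mm high, on the plinth on the other side of the board; origin at the centre of its underside. Not to be disturbed.

How it is judged (in metres and radians):
On the way, in this order (a step that is already met when the one before it is completed fails the run):
1. all three offcuts lie in the bin (x of offcut_pine in the frame of bin between -0.12 and 0.12 m and y of offcut_pine in the frame of bin between -0.085 and 0.085 m and z of each of offcut_pine, offcut_ply, offcut_dark in the frame of bin below 0.098 m and linear speed of each of offcut_pine, offcut_ply, offcut_dark below 0.05 m/s and x of offcut_ply in the frame of bin between -0.12 and 0.12 m and y of offcut_ply in the frame of bin between -0.085 and 0.085 m and x of offcut_dark in the frame of bin between -0.12 and 0.12 m and y of offcut_dark in the frame of bin between -0.085 and 0.085 m), for 0.2 s.
2. then the caption board is snapped open (value of joint board above 1.8 rad), for 0.2 s.
At the end, for the whole second after the job is handed in: All three offcuts lie at rest in the bin (middles within its outline and below its rim), the board is open at its stop (joint above 1.8), and the antenna and prism stand upright within 25 mm of where they were (all of step 1 and value of joint board above 1.8 rad and distance of each of antenna, prism from where it was at the start of the episode below 0.025 m and angle between each of antenna, prism's own z axis and vertical below 0.2 rad); the robot touches nothing.
It fails at once if the antenna or the prism is knocked over or shifted more than 40 mm (distance of any of antenna, prism from where it was at the start of the episode above 0.04 m or angle between any of antenna, prism's own z axis and vertical above 0.5 rad).
It also fails if it takes over 72 s, if anything falls off the work surface, if the arm or the gripper's body presses on something with over 40 N, if the wrist force passes 120 N, or if a joint passes its speed limit or range.

## Working session

There is one attempt and no reset: what is moved stays moved. The work goes in short steps, Python scripts to look and compute and a tool call to move; the robot and the scene stay as the last step left them, time stands still between calls to the robot, and variables do not carry over. Pictures are saved under pics/ and viewed, about 8 in all and at most 12, crops included, and the job is handed in when it is done.

Besides the shell and the picture viewer there is one more tool, called after "Call:" as name(argument=value, ...), one argument or row to a line, values as JSON. play_rows: Moves the arm, as the interface text tells. Its arguments: {"type":"object","properties":{"steps":{"type":"array"}},"required":["steps"]}

```bash
ls; mkdir -p pics
cat > h.py <<'E'
import numpy as np, cv2
from scipy.spatial.transform import Rotation as R
from bench import ctrl, cams
np.set_printoptions(precision=3,suppress=True)
def shot(n):
    p=cams.camera_params(n); im,d=cams.read_camera(n); return im,d,p
def rot(p):
    a=np.array(p["attitude"]); return a if a.shape==(3,3) else R.from_quat(a).as_matrix()
def cloud(d,p):
    f=210/np.tan(np.radians(p["fov_y"])/2)
    v,u=np.mgrid[:420,:560]
    c=np.stack([(u-p["cx"])/f*d,-(v-p["cy"])/f*d,-d],-1)
    return c@rot(p).T+np.array(p["origin"])
E
python3 - <<'E'
from h import *
for n in("top","scene"):
    im,d,p=shot(n); print(n,p)
    cv2.imwrite(f"pics/{n}0.png",im[...,::-1]); np.savez(f"{n}0.npz",im=im,d=d,P=cloud(d,p))
print(ctrl.state())
E
```

```text
pics
top {'fov_y': 51.41522918698194, 'cx': 277.1015543233256, 'cy': 209.80258517920205, 'origin': array([435.35 ,  33.809, 993.066]), 'attitude': array([-0.059,  0.062,  0.705, -0.704])}
scene {'fov_y': 57.6957035483972, 'cx': 285.6612140982862, 'cy': 210.71602309858568, 'origin': array([ 997.835, -332.116,  872.104]), 'attitude': array([0.281, 0.124, 0.404, 0.862])}
{'time_s': 0.1, 'qpos': array([-1.262,  0.427,  0.074,  1.607, -0.034,  1.111, -0.067]), 'qd': array([-0.   , -0.002, -0.001, -0.001,  0.   ,  0.001, -0.001]), 'tau': array([  0.006, -95.153,   3.771, -46.44 ,   0.02 ,   0.007,  -0.   ]), 'ee_pos': array([298.816, 604.87 , 249.696]), 'tcp_rot': array([ 0.849,  0.528, -0.   ,  0.   ]), 'force': array([-0.333, -0.006,  0.256]), 'moment': array([ 0.024, -0.006, -0.066]), 'gripper_width': 85.38798144011135}
```

View pics/top0.png

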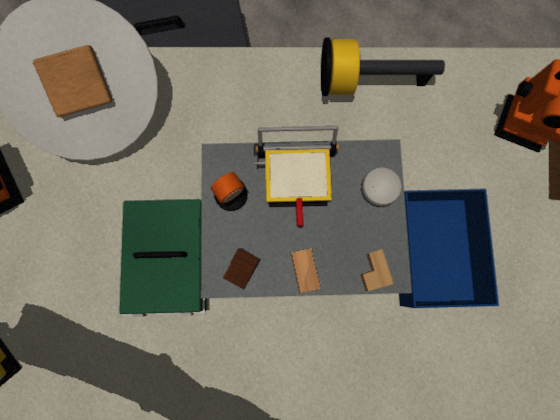

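View pics/scene0.png

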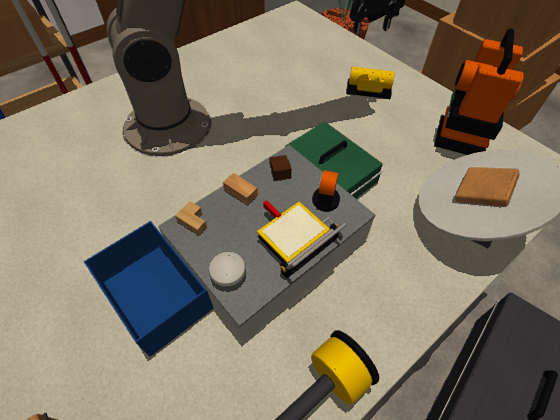

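The top view shows the bin on the right (-y, around px 450,248) and the case on the left. The offcuts are dark (242,268), pine (306,270) and ply (378,271). The red tab is at (299,212), the dome at (382,187) and the prism at (228,188).

Run:
```python
from h import *
for n in("top","scene"):
    z=np.load(f"{n}0.npz"); im,P=z["im"],z["P"]
    hsv=cv2.cvtColor(im,cv2.COLOR_RGB2HSV); H,S,V=[hsv[...,i].astype(int) for i in range(3)]
    X,Y,Z=P[...,0],P[...,1],P[...,2]
    print(n,"top z", np.median(P[225:240,320:350].reshape(-1,3),0) if n=="top" else "")
    reg=(Z>118)&(Z<230)&(X>300)&(X<780)&(abs(Y)<300)
    tp=(abs(Z-110)<5)&(S<60)&(V<120)
    tp=cv2.morphologyEx(tp.astype(np.uint8),cv2.MORPH_OPEN,np.ones((5,5)))
    nn,l,st,_=cv2.connectedComponentsWithStats(tp); k=1+st[1:,4].argmax()
    q=P[l==k][:,:2].astype(np.float32); print("plinth",cv2.minAreaRect(q))
    nn,l,st,c=cv2.connectedComponentsWithStats(reg.astype(np.uint8))
    for k in range(1,nn):
        if st[k,4]<60: continue
        q=P[l==k]; zt=np.percentile(q[:,2],95); t=q[q[:,2]>zt-6][:,:2].astype(np.float32)
        print(c[k].astype(int),st[k,4],"hsv",hsv[l==k].mean(0).astype(int),"ztop",zt,"rect all",cv2.minAreaRect(q[:,:2].astype(np.float32)),"top",cv2.minAreaRect(t))
    m=((H<6)|(H>174))&(S>180)&(V>80)&reg
    q=P[m]; print("red",len(q),q.mean(0) if len(q) else 0,q.min(0),q.max(0))
    m=(H>100)&(H<125)&(S>150)&(Z>92)&(Z<112)&(abs(Y)<500)&(X>200)&(X<700)
    q=P[m];print("binrim",len(q),cv2.minAreaRect(q[:,:2].astype(np.float32)))
```

```text
top top z [543.077 -87.123 109.868]
plinth ((576.7960815429688, -24.8533935546875), (319.856201171875, 421.1309509277344), 1.3938415050506592)
[297 168] 4510 hsv [ 22  81 171] ztop 191.22069253689648 rect all ((645.4080200195312, -9.891616821289062), (188.22938537597656, 171.2725830078125), 1.5328340530395508) top ((734.11279296875, -10.34564208984375), (10.90727710723877, 155.1173858642578), 1.5526728630065918)
[381 185] 1197 hsv [ 20  26 147] ztop 156.40106882999868 rect all ((632.42529296875, -180.1419219970703), (76.73287200927734, 76.74834442138672), 12.56570816040039) top ((632.1010131835938, -179.86346435546875), (55.34729766845703, 59.82181930541992), 23.129125595092773)
[229 191] 994 hsv [ 36 159 100] ztop 206.11009654188848 rect all ((614.45947265625, 120.15884399414062), (51.079078674316406, 66.41160583496094), 35.087684631347656) top ((620.7701416015625, 124.4612808227539), (35.688568115234375, 36.430938720703125), 36.50040817260742)
[241 267] 829 hsv [ 10 174  61] ztop 147.75198049271845 rect all ((469.51336669921875, 100.62508392333984), (46.18608093261719, 65.819046020
[... 2118 characters left out ...]
90.97200414679898 rect all ((646.7027587890625, -8.173179626464844), (187.92822265625, 170.2957000732422), 1.1849844455718994) top ((736.68310546875, -9.024940490722656), (8.265356063842773, 153.8805694580078), 1.3301949501037598)
[226 268] 1009 hsv [ 19  37 170] ztop 155.3444501820102 rect all ((636.5960083007812, -179.64273071289062), (76.58863830566406, 74.19316864013672), 49.941280364990234) top ((635.7548828125, -179.51153564453125), (56.55362319946289, 57.49812698364258), 87.68951416015625)
red 97 [582.295 -13.647 152.977] [555.076 -18.61  136.754] [608.133  -6.413 157.526]
binrim 945 ((517.5493774414062, -238.83409118652344), (345.4727783203125, 245.58082580566406), 89.00003051757812)
```

```bash
cat > plan.py <<'E'
# python3 plan.py "x,y,z,jawyaw_deg" ... : rows (x y z rz) from the measured pose through the waypoints, tool down
import sys
from h import *
s=ctrl.state(); p=np.array(s["ee_pos"]); Rm=R.from_quat(s["tcp_rot"])
print("at",p,"q",s["qpos"],"w",s["gripper_width"],"f",s["force"],"t",s["time_s"])
for a in sys.argv[1:]:
    x,y,z,w=map(float,a.split(",")); t=np.array([x,y,z])
    cw=np.cos(np.radians(w)); sw=np.sin(np.radians(w))
    Rt=R.from_matrix(np.array([[cw,sw,0],[sw,-cw,0],[0,0,-1]]))
    rv=(Rm.inv()*Rt).as_rotvec()
    alt=(Rm.inv()*Rt*R.from_euler('z',180,degrees=True)).as_rotvec()
    d=np.linalg.norm(t-p); n=max(int(np.ceil(max(d/39,np.degrees(np.linalg.norm(rv))/6))),1)
    print("->",a,"n",n,"alt turn",np.degrees(alt).round(0))
    for k in range(n):
        dp=Rm.inv().apply((t-p)/(n-k))/40
        step=(Rm.inv()*Rt).as_rotvec()/(n-k)
        print("  ",dp.round(2),(np.degrees(step)/6).round(2))
        p=p+Rm.apply(dp*40); Rm=Rm*R.from_rotvec(step)
E
python3 plan.py 474,99,220,61.5 474,99,133,61.5
```

```text
at [298.816 604.87  249.696] q [-1.262  0.427  0.074  1.607 -0.034  1.111 -0.067] w 85.38798144011135 f [-0.333 -0.006  0.256] t 0.1
-> 474,99,220,61.5 n 14 alt turn [  -0.    0. -178.]
   [-0.67  0.68  0.05] [0.   0.   0.03]
   [-0.67  0.68  0.05] [0.   0.   0.03]
   [-0.67  0.68  0.05] [0.   0.   0.03]
   [-0.67  0.69  0.05] [0.   0.   0.03]
   [-0.66  0.69  0.05] [0.   0.   0.03]
   [-0.66  0.69  0.05] [0.   0.   0.03]
   [-0.66  0.69  0.05] [0.   0.   0.03]
   [-0.66  0.69  0.05] [0.   0.   0.03]
   [-0.66  0.7   0.05] [0.   0.   0.03]
   [-0.65  0.7   0.05] [0.   0.   0.03]
   [-0.65  0.7   0.05] [0.   0.   0.03]
   [-0.65  0.7   0.05] [0.   0.   0.03]
   [-0.65  0.7   0.05] [0.   0.   0.03]
   [-0.65  0.7   0.05] [0.   0.   0.03]
-> 474,99,133,61.5 n 3 alt turn [  0.  -0. 180.]
   [ 0.   -0.    0.72] [ 0.  0. -0.]
   [ 0.   -0.    0.72] [ 0.  0. -0.]
   [ 0.   -0.    0.72] [ 0.  0. -0.]
```

Call:
play_rows(
  steps=[
    {"x": -0.67,"y": 0.68,"z": 0.05,"rz": 0.05,"grip": 85},
    {"x": -0.67,"y": 0.68,"z": 0.05,"rz": 0.05,"grip": 85},
    {"x": -0.67,"y": 0.68,"z": 0.05,"rz": 0.05,"grip": 85},
    {"x": -0.67,"y": 0.68,"z": 0.05,"rz": 0.05,"grip": 85},
    {"x": -0.67,"y": 0.68,"z": 0.05,"rz": 0.05,"grip": 85},
    {"x": -0.67,"y": 0.68,"z": 0.05,"rz": 0.05,"grip": 85},
    {"x": -0.67,"y": 0.68,"z": 0.05,"rz": 0.05,"grip": 85},
    {"grip": 85},
  ],
)

```text
invalid input
```

```bash
python3 plan.py 474,99,200,61.5 474,99,133,61.5
```

```text
at [298.816 604.87  249.696] q [-1.262  0.427  0.074  1.607 -0.034  1.111 -0.067] w 85.38798144011135 f [-0.333 -0.006  0.256] t 0.1
-> 474,99,200,61.5 n 14 alt turn [  -0.    0. -178.]
   [-0.67  0.68  0.09] [0.   0.   0.03]
   [-0.67  0.68  0.09] [0.   0.   0.03]
   [-0.67  0.68  0.09] [0.   0.   0.03]
   [-0.67  0.69  0.09] [0.   0.   0.03]
   [-0.66  0.69  0.09] [0.   0.   0.03]
   [-0.66  0.69  0.09] [0.   0.   0.03]
   [-0.66  0.69  0.09] [0.   0.   0.03]
   [-0.66  0.69  0.09] [0.   0.   0.03]
   [-0.66  0.7   0.09] [0.   0.   0.03]
   [-0.65  0.7   0.09] [0.   0.   0.03]
   [-0.65  0.7   0.09] [0.   0.   0.03]
   [-0.65  0.7   0.09] [0.   0.   0.03]
   [-0.65  0.7   0.09] [0.   0.   0.03]
   [-0.65  0.7   0.09] [0.   0.   0.03]
-> 474,99,133,61.5 n 2 alt turn [  0.  -0. 180.]
   [ 0.   -0.    0.84] [ 0.  0. -0.]
   [ 0.   -0.    0.84] [ 0.  0. -0.]
```

Call:
play_rows(
  steps=[
    {"grip": 85,"x": -0.67,"y": 0.68,"z": 0.05,"rx": 0,"ry": 0,"rz": 0.05},
    {"grip": 85,"x": -0.67,"y": 0.68,"z": 0.05,"rx": 0,"ry": 0,"rz": 0.05},
    {"grip": 85,"x": -0.67,"y": 0.68,"z": 0.05,"rx": 0,"ry": 0,"rz": 0.05},
    {"grip": 85,"x": -0.67,"y": 0.68,"z": 0.05,"rx": 0,"ry": 0,"rz": 0.05},
    {"grip": 85,"x": -0.67,"y": 0.68,"z": 0.05,"rx": 0,"ry": 0,"rz": 0.05},
    {"grip": 85,"x": -0.67,"y": 0.68,"z": 0.05,"rx": 0,"ry": 0,"rz": 0.05},
    {"grip": 85,"x": -0.67,"y": 0.68,"z": 0.05,"rx": 0,"ry": 0,"rz": 0.05},
    {"grip": 85,"x": -0.67,"y": 0.68,"z": 0.05,"rx": 0,"ry": 0,"rz": 0},
  ],
)

```text
time_s: 0.9
ee_pos: [393.9, 313.1, 234.1]
tcp_rot: [0.859, 0.512, -0.0, 0.0]
force: [1.1, 0.4, 0.5]
gripper_width: 85.2
```

```bash
python3 plan.py 474,99,200,61.5 474,99,133,61.5
```

```text
at [393.88  313.147 234.079] q [-0.964  0.161  0.183  2.011 -0.035  0.973  0.312] w 85.18335308657953 f [1.069 0.375 0.471] t 0.9
-> 474,99,200,61.5 n 6 alt turn [  -0.   -0. -180.]
   [-0.63  0.72  0.14] [-0.  0.  0.]
   [-0.63  0.72  0.14] [-0.  0.  0.]
   [-0.63  0.72  0.14] [-0.  0.  0.]
   [-0.63  0.72  0.14] [-0.  0.  0.]
   [-0.63  0.72  0.14] [-0.  0.  0.]
   [-0.63  0.72  0.14] [-0.  0.  0.]
-> 474,99,133,61.5 n 2 alt turn [  0.  -0. 180.]
   [ 0.   -0.    0.84] [0. 0. 0.]
   [ 0.   -0.    0.84] [0. 0. 0.]
```

Call:
play_rows(
  steps=[
    {"grip": 85,"x": -0.63,"y": 0.72,"z": 0.14,"rx": 0,"ry": 0,"rz": 0},
    {"grip": 85,"x": -0.63,"y": 0.72,"z": 0.14,"rx": 0,"ry": 0,"rz": 0},
    {"grip": 85,"x": -0.63,"y": 0.72,"z": 0.14,"rx": 0,"ry": 0,"rz": 0},
    {"grip": 85,"x": -0.63,"y": 0.72,"z": 0.14,"rx": 0,"ry": 0,"rz": 0},
    {"grip": 85,"x": -0.63,"y": 0.72,"z": 0.14,"rx": 0,"ry": 0,"rz": 0},
    {"grip": 85,"x": -0.63,"y": 0.72,"z": 0.14,"rx": 0,"ry": 0,"rz": 0},
    {"grip": 85,"x": 0,"y": 0,"z": 0,"rx": 0,"ry": 0,"rz": 0},
    {"grip": 85,"x": 0,"y": 0,"z": 0,"rx": 0,"ry": 0,"rz": 0},
  ],
)

```text
time_s: 1.7
ee_pos: [473.8, 98.9, 200.5]
tcp_rot: [0.859, 0.511, -0.0, -0.0]
force: [0.5, 0.0, -0.0]
gripper_width: 85.1
```

```bash
python3 plan.py 474,99,133,61.5 474,99,205,61.5 580,-324,205,61.5
```

```text
at [473.806  98.925 200.469] q [-0.651  0.173  0.349  2.092 -0.076  0.889  0.815] w 85.12715782797572 f [ 0.492  0.014 -0.049] t 1.7
-> 474,99,133,61.5 n 2 alt turn [  -0.   -0. -180.]
   [0.   0.   0.84] [-0.  0.  0.]
   [0.   0.   0.84] [-0.  0.  0.]
-> 474,99,205,61.5 n 2 alt turn [  0.  -0. 180.]
   [-0.   0.  -0.9] [ 0.  0. -0.]
   [-0.   0.  -0.9] [ 0.  0. -0.]
-> 580,-324,205,61.5 n 12 alt turn [  0.  -0. 180.]
   [-0.67  0.61  0.  ] [0. 0. 0.]
   [-0.67  0.61  0.  ] [0. 0. 0.]
   [-0.67  0.61  0.  ] [0. 0. 0.]
   [-0.67  0.61  0.  ] [0. 0. 0.]
   [-0.67  0.61  0.  ] [0. 0. 0.]
   [-0.67  0.61  0.  ] [0. 0. 0.]
   [-0.67  0.61  0.  ] [0. 0. 0.]
   [-0.67  0.61  0.  ] [0. 0. 0.]
   [-0.67  0.61  0.  ] [0. 0. 0.]
   [-0.67  0.61  0.  ] [0. 0. 0.]
   [-0.67  0.61  0.  ] [0. 0. 0.]
   [-0.67  0.61  0.  ] [0. 0. 0.]
```

Call:
play_rows(
  steps=[
    {"grip": 85,"x": 0,"y": 0,"z": 0.84,"rx": 0,"ry": 0,"rz": 0},
    {"grip": 85,"x": 0,"y": 0,"z": 0.84,"rx": 0,"ry": 0,"rz": 0},
    {"grip": 85,"x": 0,"y": 0,"z": 0,"rx": 0,"ry": 0,"rz": 0},
    {"grip": 20,"x": 0,"y": 0,"z": 0,"rx": 0,"ry": 0,"rz": 0},
    {"grip": 20,"x": 0,"y": 0,"z": 0,"rx": 0,"ry": 0,"rz": 0},
    {"grip": 20,"x": 0,"y": 0,"z": 0,"rx": 0,"ry": 0,"rz": 0},
    {"grip": 20,"x": 0,"y": 0,"z": 0,"rx": 0,"ry": 0,"rz": 0},
    {"grip": 20,"x": 0,"y": 0,"z": 0,"rx": 0,"ry": 0,"rz": 0},
  ],
)

```text
time_s: 2.5
ee_pos: [474.7, 100.2, 135.2]
tcp_rot: [0.859, 0.512, 0.001, -0.0]
force: [-2.4, 1.4, 11.1]
gripper_width: 44.9
```

Call:
play_rows(
  steps=[
    {"grip": 20,"x": 0,"y": 0,"z": 0,"rx": 0,"ry": 0,"rz": 0},
    {"grip": 20,"x": 0,"y": 0,"z": -0.9,"rx": 0,"ry": 0,"rz": 0},
    {"grip": 20,"x": 0,"y": 0,"z": -0.9,"rx": 0,"ry": 0,"rz": 0},
    {"grip": 20,"x": -0.67,"y": 0.61,"z": 0,"rx": 0,"ry": 0,"rz": 0},
    {"grip": 20,"x": -0.67,"y": 0.61,"z": 0,"rx": 0,"ry": 0,"rz": 0},
    {"grip": 20,"x": -0.67,"y": 0.61,"z": 0,"rx": 0,"ry": 0,"rz": 0},
    {"grip": 20,"x": -0.67,"y": 0.61,"z": 0,"rx": 0,"ry": 0,"rz": 0},
    {"grip": 20,"x": -0.67,"y": 0.61,"z": 0,"rx": 0,"ry": 0,"rz": 0},
  ],
)

```text
time_s: 3.3
ee_pos: [517.9, -77.6, 206.7]
tcp_rot: [0.859, 0.512, 0.001, 0.0]
force: [0.1, 0.8, -1.2]
gripper_width: 45.1
```

```bash
python3 plan.py 580,-324,205,61.5 580,-324,95,61.5
```

```text
at [517.923 -77.582 206.727] q [-0.378  0.241  0.471  2.011 -0.137  0.918  1.241] w 45.12906426544365 f [ 0.142  0.841 -1.167] t 3.3
-> 580,-324,205,61.5 n 7 alt turn [   0.    0. -180.]
   [-0.67  0.61  0.01] [ 0. -0.  0.]
   [-0.67  0.61  0.01] [ 0. -0.  0.]
   [-0.67  0.61  0.01] [ 0. -0.  0.]
   [-0.67  0.61  0.01] [ 0. -0.  0.]
   [-0.67  0.61  0.01] [ 0. -0.  0.]
   [-0.67  0.61  0.01] [ 0. -0.  0.]
   [-0.67  0.61  0.01] [ 0. -0.  0.]
-> 580,-324,95,61.5 n 3 alt turn [ -0.   0. 180.]
   [-0.    0.    0.92] [-0. -0.  0.]
   [-0.    0.    0.92] [-0. -0.  0.]
   [-0.    0.    0.92] [-0. -0.  0.]
```

Call:
play_rows(
  steps=[
    {"grip": 20,"x": -0.67,"y": 0.61,"z": 0,"rx": 0,"ry": 0,"rz": 0},
    {"grip": 20,"x": -0.67,"y": 0.61,"z": 0,"rx": 0,"ry": 0,"rz": 0},
    {"grip": 20,"x": -0.67,"y": 0.61,"z": 0,"rx": 0,"ry": 0,"rz": 0},
    {"grip": 20,"x": -0.67,"y": 0.61,"z": 0,"rx": 0,"ry": 0,"rz": 0},
    {"grip": 20,"x": -0.67,"y": 0.61,"z": 0,"rx": 0,"ry": 0,"rz": 0},
    {"grip": 20,"x": -0.67,"y": 0.61,"z": 0,"rx": 0,"ry": 0,"rz": 0},
    {"grip": 20,"x": -0.67,"y": 0.61,"z": 0,"rx": 0,"ry": 0,"rz": 0},
    {"grip": 20,"x": 0,"y": 0,"z": 0,"rx": 0,"ry": 0,"rz": 0},
  ],
)

```text
time_s: 4.1
ee_pos: [578.3, -327.6, 206.7]
tcp_rot: [0.86, 0.51, -0.0, 0.002]
force: [-0.5, -0.5, -2.2]
gripper_width: 45.1
```

Call:
play_rows(
  steps=[
    {"grip": 20,"x": 0,"y": 0,"z": 0.9,"rx": 0,"ry": 0,"rz": 0},
    {"grip": 20,"x": 0,"y": 0,"z": 0.9,"rx": 0,"ry": 0,"rz": 0},
    {"grip": 20,"x": 0,"y": 0,"z": 0.9,"rx": 0,"ry": 0,"rz": 0},
    {"grip": 75,"x": 0,"y": 0,"z": 0,"rx": 0,"ry": 0,"rz": 0},
    {"grip": 75,"x": 0,"y": 0,"z": 0,"rx": 0,"ry": 0,"rz": 0},
    {"grip": 75,"x": 0,"y": 0,"z": 0,"rx": 0,"ry": 0,"rz": 0},
    {"grip": 75,"x": 0,"y": 0,"z": -0.9,"rx": 0,"ry": 0,"rz": 0},
    {"grip": 75,"x": 0,"y": 0,"z": -0.9,"rx": 0,"ry": 0,"rz": 0},
  ],
)

```text
time_s: 4.9
ee_pos: [578.6, -322.7, 172.1]
tcp_rot: [0.859, 0.512, 0.0, 0.0]
force: [1.2, -0.3, -0.6]
gripper_width: 74.8
```

```bash
python3 plan.py 466.5,-24.5,190,102.1 466.5,-24.5,136,102.1
```

```text
at [ 578.648 -322.686  172.113] q [ 0.05   0.522  0.5    1.728 -0.295  0.966  1.738] w 74.75505179856013 f [ 1.206 -0.337 -0.65 ] t 4.9
-> 466.5,-24.5,190,102.1 n 9 alt turn [  0.  -0. 139.]
   [ 0.58 -0.67 -0.05] [ 0.    0.   -0.75]
   [ 0.63 -0.62 -0.05] [ 0.    0.   -0.75]
   [ 0.68 -0.57 -0.05] [ 0.    0.   -0.75]
   [ 0.72 -0.51 -0.05] [ 0.    0.   -0.75]
   [ 0.76 -0.46 -0.05] [ 0.    0.   -0.75]
   [ 0.79 -0.4  -0.05] [ 0.    0.   -0.75]
   [ 0.82 -0.33 -0.05] [ 0.    0.   -0.75]
   [ 0.84 -0.27 -0.05] [ 0.    0.   -0.75]
   [ 0.86 -0.2  -0.05] [ 0.    0.   -0.75]
-> 466.5,-24.5,136,102.1 n 2 alt turn [ -0.   0. 180.]
   [-0.   -0.    0.68] [-0. -0. -0.]
   [-0.   -0.    0.68] [-0. -0. -0.]
```

Call:
play_rows(
  steps=[
    {"grip": 80,"x": 0.58,"y": -0.67,"z": -0.2,"rx": 0,"ry": 0,"rz": -0.75},
    {"grip": 80,"x": 0.63,"y": -0.62,"z": -0.2,"rx": 0,"ry": 0,"rz": -0.75},
    {"grip": 80,"x": 0.68,"y": -0.57,"z": -0.1,"rx": 0,"ry": 0,"rz": -0.75},
    {"grip": 80,"x": 0.72,"y": -0.51,"z": 0,"rx": 0,"ry": 0,"rz": -0.75},
    {"grip": 80,"x": 0.76,"y": -0.46,"z": 0,"rx": 0,"ry": 0,"rz": -0.75},
    {"grip": 80,"x": 0.79,"y": -0.4,"z": 0,"rx": 0,"ry": 0,"rz": -0.75},
    {"grip": 80,"x": 0.82,"y": -0.33,"z": 0,"rx": 0,"ry": 0,"rz": -0.75},
    {"grip": 80,"x": 0.84,"y": -0.27,"z": 0,"rx": 0,"ry": 0,"rz": -0.75},
  ],
)

```text
time_s: 5.7
ee_pos: [478.7, -56.6, 191.7]
tcp_rot: [0.658, 0.753, 0.001, 0.001]
force: [1.6, -0.2, -0.7]
gripper_width: 80.2
```

Call:
play_rows(
  steps=[
    {"grip": 80,"x": 0.86,"y": -0.2,"z": 0,"rx": 0,"ry": 0,"rz": -0.75},
    {"grip": 80,"x": 0,"y": 0,"z": 0,"rx": 0,"ry": 0,"rz": 0},
    {"grip": 80,"x": 0,"y": 0,"z": 0,"rx": 0,"ry": 0,"rz": 0},
  ],
)

```text
time_s: 6.0
ee_pos: [466.7, -24.2, 191.4]
tcp_rot: [0.628, 0.778, 0.001, 0.001]
force: [0.7, 0.6, 0.1]
gripper_width: 80.0
```

```bash
python3 plan.py 466.5,-24.5,136,102.1
python3 - <<'E'
from h import *
im,d,p=shot("top"); cv2.imwrite("pics/top1.png",im[...,::-1])
E
```

```text
at [466.724 -24.155 191.386] q [-0.357  0.154  0.3    2.135 -0.06   0.858  1.761] w 79.95888849418577 f [0.664 0.634 0.058] t 6.0
-> 466.5,-24.5,136,102.1 n 2 alt turn [   0.    0. -180.]
   [-0.   -0.01  0.69] [ 0.02 -0.    0.  ]
   [-0.   -0.    0.69] [ 0.02 -0.    0.  ]
```

View pics/top1.png

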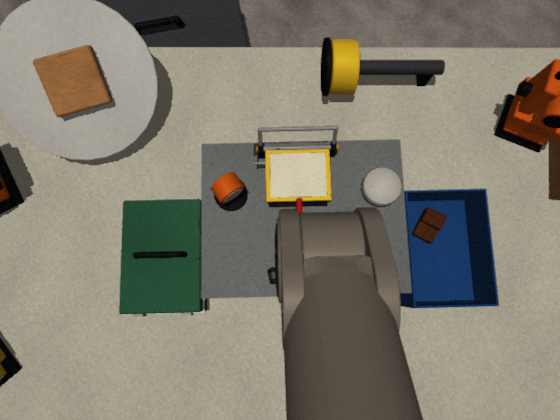

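The dark offcut is in the bin (px 430,225), and the arm is above the pine.

Call:
play_rows(
  steps=[
    {"grip": 80,"x": 0,"y": 0,"z": 0.69,"rx": 0,"ry": 0,"rz": 0},
    {"grip": 80,"x": 0,"y": 0,"z": 0.69,"rx": 0,"ry": 0,"rz": 0},
    {"grip": 80,"x": 0,"y": 0,"z": 0,"rx": 0,"ry": 0,"rz": 0},
    {"grip": 15,"x": 0,"y": 0,"z": 0,"rx": 0,"ry": 0,"rz": 0},
    {"grip": 15,"x": 0,"y": 0,"z": 0,"rx": 0,"ry": 0,"rz": 0},
    {"grip": 15,"x": 0,"y": 0,"z": 0,"rx": 0,"ry": 0,"rz": 0},
    {"grip": 15,"x": 0,"y": 0,"z": 0,"rx": 0,"ry": 0,"rz": 0},
    {"grip": 15,"x": 0,"y": 0,"z": 0,"rx": 0,"ry": 0,"rz": 0},
  ],
)

```text
time_s: 6.85
ee_pos: [466.8, -24.7, 135.7]
tcp_rot: [0.629, 0.778, 0.001, 0.001]
force: [-1.0, -1.6, 11.1]
gripper_width: 39.2
```

Call:
play_rows(
  steps=[
    {"grip": 15,"x": 0,"y": 0,"z": -0.8,"rx": 0,"ry": 0,"rz": 0},
    {"grip": 15,"x": 0,"y": 0,"z": -0.8,"rx": 0,"ry": 0,"rz": 0},
    {"grip": 15,"x": 0,"y": 0,"z": 0,"rx": 0,"ry": 0,"rz": 0},
  ],
)

```text
time_s: 7.15
ee_pos: [468.1, -24.6, 202.6]
tcp_rot: [0.629, 0.778, 0.003, 0.002]
force: [0.4, -0.5, -1.0]
gripper_width: 38.9
```

```bash
python3 plan.py 515,-335,200,102.1
```

```text
at [468.098 -24.628 202.556] q [-0.364  0.138  0.306  2.123 -0.055  0.881  1.756] w 38.86832401842907 f [ 0.436 -0.521 -1.011] t 7.15
-> 515,-335,200,102.1 n 9 alt turn [  0.  -1. 180.]
   [-0.87 -0.05  0.01] [ 0.01  0.   -0.  ]
   [-0.87 -0.05  0.01] [ 0.01  0.   -0.  ]
   [-0.87 -0.05  0.01] [ 0.01  0.   -0.  ]
   [-0.87 -0.05  0.01] [ 0.01  0.   -0.  ]
   [-0.87 -0.05  0.01] [ 0.01  0.   -0.  ]
   [-0.87 -0.05  0.01] [ 0.01  0.   -0.  ]
   [-0.87 -0.05  0.01] [ 0.01  0.   -0.  ]
   [-0.87 -0.05  0.01] [ 0.01  0.   -0.  ]
   [-0.87 -0.05  0.01] [ 0.01  0.   -0.  ]
```

Call:
play_rows(
  steps=[
    {"grip": 15,"x": -0.87,"y": 0.03,"z": 0,"rx": 0,"ry": 0,"rz": 0},
    {"grip": 15,"x": -0.87,"y": 0.03,"z": 0,"rx": 0,"ry": 0,"rz": 0},
    {"grip": 15,"x": -0.87,"y": 0.03,"z": 0,"rx": 0,"ry": 0,"rz": 0},
    {"grip": 15,"x": -0.87,"y": 0.03,"z": 0,"rx": 0,"ry": 0,"rz": 0},
    {"grip": 15,"x": -0.87,"y": 0.03,"z": 0,"rx": 0,"ry": 0,"rz": 0},
    {"grip": 15,"x": -0.87,"y": 0.03,"z": 0,"rx": 0,"ry": 0,"rz": 0},
    {"grip": 15,"x": -0.87,"y": 0.03,"z": 0,"rx": 0,"ry": 0,"rz": 0},
    {"grip": 15,"x": -0.87,"y": 0.03,"z": 0,"rx": 0,"ry": 0,"rz": 0},
  ],
)

```text
time_s: 7.95
ee_pos: [534.0, -296.2, 198.5]
tcp_rot: [0.629, 0.778, 0.0, 0.0]
force: [-0.4, 0.7, -1.4]
gripper_width: 39.1
```

Call:
play_rows(
  steps=[
    {"grip": 15,"x": -0.8,"y": 0.03,"z": 0,"rx": 0,"ry": 0,"rz": 0},
    {"grip": 15,"x": 0,"y": 0,"z": 0,"rx": 0,"ry": 0,"rz": 0},
    {"grip": 15,"x": 0,"y": 0,"z": 0.9,"rx": 0,"ry": 0,"rz": 0},
    {"grip": 15,"x": 0,"y": 0,"z": 0.9,"rx": 0,"ry": 0,"rz": 0},
    {"grip": 15,"x": 0,"y": 0,"z": 0.9,"rx": 0,"ry": 0,"rz": 0},
    {"grip": 15,"x": 0,"y": 0,"z": 0,"rx": 0,"ry": 0,"rz": 0},
  ],
)

```text
time_s: 8.55
ee_pos: [539.4, -324.0, 86.4]
tcp_rot: [0.628, 0.778, -0.001, -0.003]
force: [-0.2, 0.3, -0.5]
gripper_width: 39.3
```

Call:
play_rows(
  steps=[
    {"grip": 65,"x": 0,"y": 0,"z": 0,"rx": 0,"ry": 0,"rz": 0},
    {"grip": 65,"x": 0,"y": 0,"z": 0,"rx": 0,"ry": 0,"rz": 0},
    {"grip": 65,"x": 0,"y": 0,"z": 0,"rx": 0,"ry": 0,"rz": 0},
    {"grip": 65,"x": 0,"y": 0,"z": -0.9,"rx": 0,"ry": 0,"rz": 0},
    {"grip": 65,"x": 0,"y": 0,"z": -0.9,"rx": 0,"ry": 0,"rz": 0},
    {"grip": 65,"x": 0,"y": 0,"z": -0.9,"rx": 0,"ry": 0,"rz": 0},
    {"grip": 85,"x": 0,"y": 0,"z": 0,"rx": 0,"ry": 0,"rz": 0},
  ],
)

```text
time_s: 9.25
ee_pos: [543.7, -327.4, 204.6]
tcp_rot: [0.629, 0.778, 0.001, 0.004]
force: [0.8, -0.2, 0.1]
gripper_width: 77.5
```

```bash
python3 - <<'E'
import numpy as np
a=np.radians(16); print(467.3-17*np.cos(a),-160.6-17*np.sin(a))
E
python3 plan.py 451,-165.3,190,106 451,-165.3,136,106
```

```text
450.9585511690486 -165.28583504888897
at [ 543.736 -327.366  204.631] q [ 0.108  0.425  0.438  1.771 -0.213  0.983  2.411] w 77.51801562025366 f [ 0.771 -0.22   0.081] t 9.25
-> 451,-165.3,190,106 n 5 alt turn [  0.  -1. 176.]
   [ 0.89 -0.28  0.07] [ 0.01  0.01 -0.13]
   [ 0.89 -0.27  0.07] [ 0.01  0.01 -0.13]
   [ 0.9  -0.26  0.07] [ 0.01  0.01 -0.13]
   [ 0.9  -0.25  0.07] [ 0.01  0.01 -0.13]
   [ 0.9  -0.23  0.07] [ 0.01  0.01 -0.13]
-> 451,-165.3,136,106 n 2 alt turn [ -0.   0. 180.]
   [-0.    0.    0.68] [-0. -0.  0.]
   [-0.    0.    0.68] [-0. -0.  0.]
```

Call:
play_rows(
  steps=[
    {"grip": 85,"x": 0.89,"y": -0.28,"z": 0.07,"rx": 0,"ry": 0,"rz": -0.13},
    {"grip": 85,"x": 0.89,"y": -0.27,"z": 0.07,"rx": 0,"ry": 0,"rz": -0.13},
    {"grip": 85,"x": 0.9,"y": -0.26,"z": 0.07,"rx": 0,"ry": 0,"rz": -0.13},
    {"grip": 85,"x": 0.9,"y": -0.25,"z": 0.07,"rx": 0,"ry": 0,"rz": -0.13},
    {"grip": 85,"x": 0.9,"y": -0.23,"z": 0.07,"rx": 0,"ry": 0,"rz": -0.13},
    {"grip": 85,"x": 0,"y": 0,"z": 0,"rx": 0,"ry": 0,"rz": 0},
    {"grip": 85,"x": 0,"y": 0,"z": 0,"rx": 0,"ry": 0,"rz": 0},
  ],
)

```text
time_s: 9.95
ee_pos: [449.4, -163.4, 185.2]
tcp_rot: [0.601, 0.799, 0.001, 0.001]
force: [0.5, -0.5, 0.3]
gripper_width: 85.0
```

```bash
python3 plan.py 451,-165.3,136,106
python3 - <<'E'
from h import *
im,d,p=shot("wrist"); im2,_,_=shot("top"); cv2.imwrite("pics/w2.png",cv2.resize(np.hstack([im,im2[100:400,380:]] if 0 else [im[:300],im2[100:400,360:]]),None,fx=1,fy=1)[...,::-1])
E
```

```text
at [ 449.438 -163.363  185.176] q [-0.141  0.186  0.4    2.122 -0.097  0.848  2.168] w 84.97805295415138 f [ 0.504 -0.475  0.274] t 9.95
-> 451,-165.3,136,106 n 2 alt turn [  -0.    0. -180.]
   [-0.03  0.01  0.61] [0.01 0.   0.01]
   [-0.03  0.01  0.61] [0.01 0.   0.01]
```

View pics/w2.png

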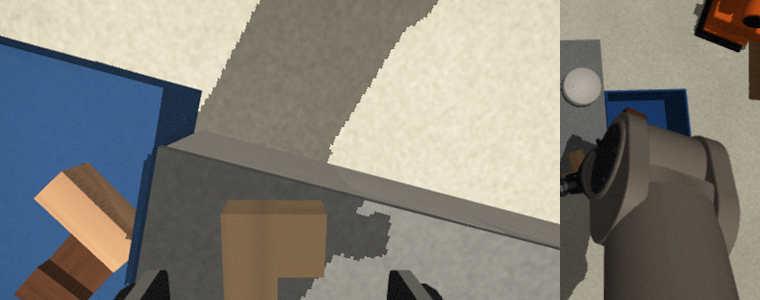

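The wrist view shows the pine lying on the dark block inside the bin. The L-shaped ply (px 222-325) lies between the fingers.

Call:
play_rows(
  steps=[
    {"grip": 85,"x": -0.03,"y": 0,"z": 0.6,"rx": 0,"ry": 0,"rz": 0},
    {"grip": 85,"x": -0.03,"y": 0,"z": 0.6,"rx": 0,"ry": 0,"rz": 0},
    {"grip": 85,"x": 0,"y": 0,"z": 0,"rx": 0,"ry": 0,"rz": 0},
    {"grip": 25,"x": 0,"y": 0,"z": 0,"rx": 0,"ry": 0,"rz": 0},
    {"grip": 25,"x": 0,"y": 0,"z": 0,"rx": 0,"ry": 0,"rz": 0},
    {"grip": 25,"x": 0,"y": 0,"z": 0,"rx": 0,"ry": 0,"rz": 0},
    {"grip": 25,"x": 0,"y": 0,"z": 0,"rx": 0,"ry": 0,"rz": 0},
    {"grip": 25,"x": 0,"y": 0,"z": 0,"rx": 0,"ry": 0,"rz": 0},
  ],
)

```text
time_s: 10.85
ee_pos: [450.5, -166.6, 137.6]
tcp_rot: [0.602, 0.799, 0.001, 0.001]
force: [-1.6, -0.7, 7.0]
gripper_width: 50.7
```

Call:
play_rows(
  steps=[
    {"grip": 25,"x": 0,"y": 0,"z": -0.8,"rx": 0,"ry": 0,"rz": 0},
    {"grip": 25,"x": 0,"y": 0,"z": -0.8,"rx": 0,"ry": 0,"rz": 0},
    {"grip": 25,"x": 0,"y": 0,"z": 0,"rx": 0,"ry": 0,"rz": 0},
  ],
)

```text
time_s: 11.15
ee_pos: [451.8, -166.9, 204.6]
tcp_rot: [0.602, 0.799, 0.002, 0.003]
force: [1.1, -0.3, -1.0]
gripper_width: 50.4
```

```bash
python3 plan.py 450,-332,198,95 450,-332,100,95
```

```text
at [ 451.821 -166.87   204.566] q [-0.149  0.161  0.411  2.1   -0.084  0.889  2.16 ] w 50.35032922669375 f [ 1.055 -0.327 -0.959] t 11.15
-> 450,-332,198,95 n 5 alt turn [  -0.    1. -169.]
   [-0.79 -0.24  0.03] [0.01 0.   0.37]
   [-0.8  -0.21  0.03] [0.01 0.   0.37]
   [-0.81 -0.17  0.03] [0.01 0.   0.37]
   [-0.81 -0.14  0.03] [0.01 0.   0.37]
   [-0.82 -0.11  0.03] [0.01 0.   0.37]
-> 450,-332,100,95 n 3 alt turn [  0.  -0. 180.]
   [ 0.   -0.    0.82] [ 0.  0. -0.]
   [ 0.   -0.    0.82] [ 0.  0. -0.]
   [ 0.   -0.    0.82] [ 0.  0. -0.]
```

Call:
play_rows(
  steps=[
    {"grip": 25,"x": -0.79,"y": -0.24,"z": 0,"rx": 0,"ry": 0,"rz": 0.37},
    {"grip": 25,"x": -0.8,"y": -0.21,"z": 0,"rx": 0,"ry": 0,"rz": 0.37},
    {"grip": 25,"x": -0.81,"y": -0.17,"z": 0,"rx": 0,"ry": 0,"rz": 0.37},
    {"grip": 25,"x": -0.81,"y": -0.14,"z": 0,"rx": 0,"ry": 0,"rz": 0.37},
    {"grip": 25,"x": -0.82,"y": -0.11,"z": 0,"rx": 0,"ry": 0,"rz": 0.37},
    {"grip": 25,"x": 0,"y": 0,"z": 0,"rx": 0,"ry": 0,"rz": 0},
  ],
)

```text
time_s: 11.75
ee_pos: [447.2, -335.6, 200.8]
tcp_rot: [0.678, 0.735, -0.001, 0.001]
force: [-0.5, 0.4, -0.2]
gripper_width: 50.4
```

Call:
play_rows(
  steps=[
    {"grip": 25,"x": 0,"y": 0,"z": 0.8,"rx": 0,"ry": 0,"rz": 0},
    {"grip": 25,"x": 0,"y": 0,"z": 0.8,"rx": 0,"ry": 0,"rz": 0},
    {"grip": 25,"x": 0,"y": 0,"z": 0.8,"rx": 0,"ry": 0,"rz": 0},
    {"grip": 70,"x": 0,"y": 0,"z": 0,"rx": 0,"ry": 0,"rz": 0},
    {"grip": 70,"x": 0,"y": 0,"z": 0,"rx": 0,"ry": 0,"rz": 0},
    {"grip": 70,"x": 0,"y": 0,"z": 0,"rx": 0,"ry": 0,"rz": 0},
    {"grip": 70,"x": 0,"y": 0,"z": 0,"rx": 0,"ry": 0,"rz": 0},
  ],
)

```text
time_s: 12.45
ee_pos: [448.9, -331.7, 106.0]
tcp_rot: [0.676, 0.737, 0.0, 0.001]
force: [-0.1, 0.3, 0.3]
gripper_width: 70.1
```

Call:
play_rows(
  steps=[
    {"grip": 70,"x": 0,"y": 0,"z": -0.9,"rx": 0,"ry": 0,"rz": 0},
    {"grip": 70,"x": 0,"y": 0,"z": -0.9,"rx": 0,"ry": 0,"rz": 0},
    {"grip": 70,"x": 0,"y": 0,"z": -0.9,"rx": 0,"ry": 0,"rz": 0},
    {"grip": 60,"x": 0.8,"y": 0,"z": 0,"rx": 0,"ry": 0,"rz": 0},
    {"grip": 60,"x": 0.8,"y": 0,"z": 0,"rx": 0,"ry": 0,"rz": 0},
    {"grip": 60,"x": 0.8,"y": 0,"z": 0,"rx": 0,"ry": 0,"rz": 0},
    {"grip": 60,"x": 0.8,"y": 0,"z": 0,"rx": 0,"ry": 0,"rz": 0},
    {"grip": 60,"x": 0,"y": 0,"z": 0,"rx": 0,"ry": 0,"rz": 0},
  ],
)

```text
time_s: 13.25
ee_pos: [437.3, -200.3, 213.3]
tcp_rot: [0.675, 0.738, 0.001, 0.0]
force: [-0.2, -1.0, -0.2]
gripper_width: 59.8
```

```bash
python3 plan.py
python3 - <<'E'
from h import *
im,d,p=shot("scene"); P=cloud(d,p)
cv2.imwrite("pics/s3.png",im[...,::-1])
hsv=cv2.cvtColor(im,cv2.COLOR_RGB2HSV)
m=(P[...,0]>400)&(P[...,0]<630)&(P[...,1]>-403)&(P[...,1]<-247)&(P[...,2]>10)&(P[...,2]<140)&(hsv[...,0]<40)
print(P[m][:,2].max())
E
```

```text
at [ 437.282 -200.274  213.294] q [-0.14   0.153  0.485  2.092 -0.092  0.915  2.058] w 59.82854090179897 f [-0.184 -1.013 -0.248] t 13.25
76.02217409663774
```

View pics/s3.png

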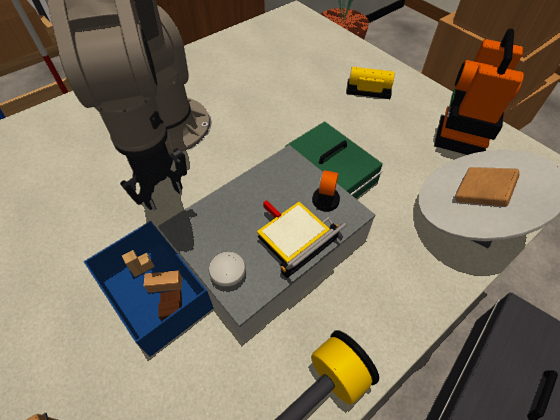

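All three offcuts are in the bin, with the highest point at z = 76, below the rim. The board is next.

```bash
python3 plan.py 565,-13.5,200,91.4 565,-13.5,147,91.4
python3 - <<'E'
import numpy as np
t=np.arange(0,1.45,.1);x=-148*np.cos(t);z=148*np.sin(t)
print(np.c_[t[1:],np.diff(x)/40,-np.diff(z)/40].round(2), 565+148+x[13],147+z[13])
E
```

```text
at [ 437.526 -202.172  213.458] q [-0.138  0.155  0.487  2.091 -0.093  0.915  2.06 ] w 60.142375374609486 f [-0.48  -0.527  0.333] t 13.3
-> 565,-13.5,200,91.4 n 6 alt turn [   0.    0. -176.]
   [0.74 0.6  0.06] [ 0.  -0.   0.1]
   [0.74 0.59 0.06] [ 0.  -0.   0.1]
   [0.75 0.58 0.06] [ 0.  -0.   0.1]
   [0.75 0.57 0.06] [ 0.  -0.   0.1]
   [0.76 0.57 0.06] [ 0.  -0.   0.1]
   [0.77 0.56 0.06] [ 0.  -0.   0.1]
-> 565,-13.5,147,91.4 n 2 alt turn [  0.   0. 180.]
   [-0.   -0.    0.66] [-0.  0.  0.]
   [-0.   -0.    0.66] [-0.  0.  0.]
[[ 0.1   0.02 -0.37]
 [ 0.2   0.06 -0.37]
 [ 0.3   0.09 -0.36]
 [ 0.4   0.13 -0.35]
 [ 0.5   0.16 -0.33]
 [ 0.6   0.19 -0.32]
 [ 0.7   0.22 -0.29]
 [ 0.8   0.25 -0.27]
 [ 0.9   0.28 -0.24]
 [ 1.    0.3  -0.22]
 [ 1.1   0.32 -0.18]
 [ 1.2   0.34 -0.15]
 [ 1.3   0.35 -0.12]
 [ 1.4   0.36 -0.08]] 673.4101733635611 289.6066114417446
```

Call:
play_rows(
  steps=[
    {"grip": 60,"x": 0.74,"y": 0.6,"z": 0.06,"rx": 0,"ry": 0,"rz": 0.1},
    {"grip": 60,"x": 0.74,"y": 0.59,"z": 0.06,"rx": 0,"ry": 0,"rz": 0.1},
    {"grip": 60,"x": 0.75,"y": 0.58,"z": 0.06,"rx": 0,"ry": 0,"rz": 0.1},
    {"grip": 60,"x": 0.75,"y": 0.57,"z": 0.06,"rx": 0,"ry": 0,"rz": 0.1},
    {"grip": 60,"x": 0.76,"y": 0.57,"z": 0.06,"rx": 0,"ry": 0,"rz": 0.1},
    {"grip": 60,"x": 0.77,"y": 0.56,"z": 0.06,"rx": 0,"ry": 0,"rz": 0.1},
    {"grip": 60,"x": 0,"y": 0,"z": 0,"rx": 0,"ry": 0,"rz": 0},
    {"grip": 60,"x": 0,"y": 0,"z": 0,"rx": 0,"ry": 0,"rz": 0},
  ],
)

```text
time_s: 14.1
ee_pos: [565.5, -15.7, 198.2]
tcp_rot: [0.699, 0.715, -0.0, 0.0]
force: [-0.2, -1.6, -0.7]
gripper_width: 59.7
```

```bash
python3 plan.py 565,-13.5,147,91.4
python3 - <<'E'
from h import *
im,d,p=shot("wrist"); cv2.imwrite("pics/w4.png",im[...,::-1]); P=cloud(d,p)
hsv=cv2.cvtColor(im,cv2.COLOR_RGB2HSV).astype(int);H,S,V=hsv[...,0],hsv[...,1],hsv[...,2]
m=((H<6)|(H>174))&(S>150)&(P[...,2]>125)&(P[...,2]<170)
q=P[m]; print(len(q),np.percentile(q,[1,50,99],axis=0)) if len(q) else 0
E
```

```text
at [565.522 -15.702 198.164] q [-0.392  0.316  0.373  1.924 -0.141  0.926  1.643] w 59.74807431061381 f [-0.173 -1.585 -0.689] t 14.1
-> 565,-13.5,147,91.4 n 2 alt turn [  0.  -0. 180.]
   [ 0.03 -0.01  0.64] [ 0.  0. -0.]
   [ 0.03 -0.01  0.64] [ 0.  0. -0.]
2470 [[553.096 -18.549 138.988]
 [575.555 -12.627 154.168]
 [605.765  -6.538 155.756]]
```

View pics/w4.png

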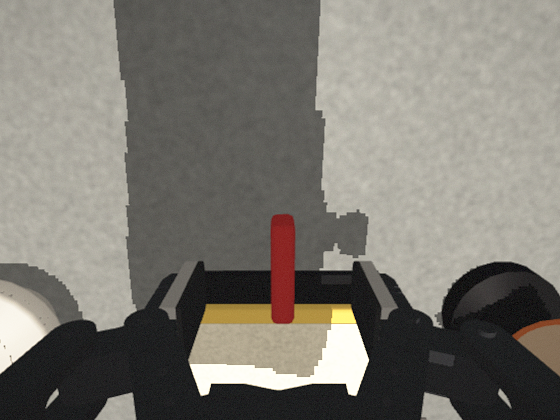

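The red tab (px 283,215-322) is centred between the open fingers, with clear room to the dome and prism.

Call:
play_rows(
  steps=[
    {"grip": 60,"x": 0.03,"y": 0,"z": 0.64,"rx": 0,"ry": 0,"rz": 0},
    {"grip": 60,"x": 0.03,"y": 0,"z": 0.64,"rx": 0,"ry": 0,"rz": 0},
    {"grip": 60,"x": 0,"y": 0,"z": 0,"rx": 0,"ry": 0,"rz": 0},
    {"grip": 3,"x": 0,"y": 0,"z": 0,"rx": 0,"ry": 0,"rz": 0},
    {"grip": 3,"x": 0,"y": 0,"z": 0,"rx": 0,"ry": 0,"rz": 0},
    {"grip": 3,"x": 0,"y": 0,"z": 0,"rx": 0,"ry": 0,"rz": 0},
    {"grip": 3,"x": 0,"y": 0,"z": 0,"rx": 0,"ry": 0,"rz": 0},
    {"grip": 3,"x": 0,"y": 0,"z": 0,"rx": 0,"ry": 0,"rz": 0},
  ],
)

```text
time_s: 14.95
ee_pos: [565.4, -13.4, 147.9]
tcp_rot: [0.699, 0.715, 0.001, 0.001]
force: [-1.3, -1.1, 8.5]
gripper_width: 10.8
```

Call:
play_rows(
  steps=[
    {"grip": 3,"x": 0,"y": 0,"z": 0,"rx": 0,"ry": 0,"rz": 0},
    {"grip": 3,"x": 0,"y": 0.02,"z": -0.37,"rx": 0,"ry": 0,"rz": 0},
    {"grip": 3,"x": 0,"y": 0.06,"z": -0.37,"rx": 0,"ry": 0,"rz": 0},
    {"grip": 3,"x": 0,"y": 0.09,"z": -0.36,"rx": 0,"ry": 0,"rz": 0},
    {"grip": 3,"x": 0,"y": 0.13,"z": -0.35,"rx": 0,"ry": 0,"rz": 0},
  ],
)

```text
time_s: 15.45
ee_pos: [577.3, -13.1, 205.6]
tcp_rot: [0.699, 0.715, 0.0, 0.0]
force: [9.5, -2.5, -10.8]
gripper_width: 10.4
```

Call:
play_rows(
  steps=[
    {"grip": 3,"x": 0,"y": 0.16,"z": -0.33,"rx": 0,"ry": 0,"rz": 0},
    {"grip": 3,"x": 0,"y": 0.19,"z": -0.32,"rx": 0,"ry": 0,"rz": 0},
    {"grip": 3,"x": 0,"y": 0.22,"z": -0.29,"rx": 0,"ry": 0,"rz": 0},
    {"grip": 3,"x": 0,"y": 0.25,"z": -0.27,"rx": 0,"ry": 0,"rz": 0},
    {"grip": 3,"x": 0,"y": 0.28,"z": -0.24,"rx": 0,"ry": 0,"rz": 0},
  ],
)

```text
time_s: 15.95
ee_pos: [620.6, -12.1, 263.0]
tcp_rot: [0.699, 0.715, -0.001, -0.0]
force: [2.4, -0.7, -10.6]
gripper_width: 10.7
```

Call:
play_rows(
  steps=[
    {"grip": 3,"x": 0,"y": 0.3,"z": -0.22,"rx": 0,"ry": 0,"rz": 0},
    {"grip": 3,"x": 0,"y": 0.32,"z": -0.18,"rx": 0,"ry": 0,"rz": 0},
    {"grip": 3,"x": 0,"y": 0.34,"z": -0.15,"rx": 0,"ry": 0,"rz": 0},
    {"grip": 3,"x": 0,"y": 0.35,"z": -0.12,"rx": 0,"ry": 0,"rz": 0},
    {"grip": 3,"x": 0,"y": 0.36,"z": -0.08,"rx": 0,"ry": 0,"rz": 0},
    {"grip": 3,"x": 0,"y": 0,"z": 0,"rx": 0,"ry": 0,"rz": 0},
  ],
)

```text
time_s: 16.55
ee_pos: [688.3, -10.4, 293.0]
tcp_rot: [0.699, 0.715, -0.0, 0.0]
force: [-3.2, -0.1, 2.2]
gripper_width: 10.7
```

Call:
play_rows(
  steps=[
    {"grip": 60,"x": 0,"y": 0,"z": 0,"rx": 0,"ry": 0,"rz": 0},
    {"grip": 60,"x": 0,"y": 0,"z": 0,"rx": 0,"ry": 0,"rz": 0},
    {"grip": 60,"x": 0,"y": 0,"z": 0,"rx": 0,"ry": 0,"rz": 0},
    {"grip": 60,"x": 0,"y": 0,"z": 0,"rx": 0,"ry": 0,"rz": 0},
    {"grip": 60,"x": 0,"y": 0,"z": 0,"rx": 0,"ry": 0,"rz": 0},
    {"grip": 60,"x": 0,"y": -0.5,"z": -0.7,"rx": 0,"ry": 0,"rz": 0},
    {"grip": 60,"x": 0,"y": -0.7,"z": -0.7,"rx": 0,"ry": 0,"rz": 0},
    {"grip": 60,"x": 0,"y": -0.8,"z": -0.5,"rx": 0,"ry": 0,"rz": 0},
  ],
)

```text
time_s: 17.35
ee_pos: [607.2, -12.2, 370.0]
tcp_rot: [0.699, 0.715, 0.0, 0.0]
force: [0.5, -0.6, 0.4]
gripper_width: 59.9
```

Call:
play_rows(
  steps=[
    {"grip": 60,"x": 0,"y": -0.8,"z": 0,"rx": 0,"ry": 0,"rz": 0},
    {"grip": 60,"x": 0,"y": -0.8,"z": 0,"rx": 0,"ry": 0,"rz": 0},
    {"grip": 60,"x": 0,"y": -0.8,"z": 0,"rx": 0,"ry": 0,"rz": 0},
    {"grip": 60,"x": 0,"y": 0,"z": 0,"rx": 0,"ry": 0,"rz": 0},
    {"grip": 60,"x": 0,"y": 0,"z": 0,"rx": 0,"ry": 0,"rz": 0},
    {"grip": 60,"x": 0,"y": 0,"z": 0,"rx": 0,"ry": 0,"rz": 0},
  ],
)

```text
time_s: 17.95
ee_pos: [512.3, -14.1, 368.8]
tcp_rot: [0.699, 0.715, 0.0, 0.0]
force: [0.3, 0.2, -0.7]
gripper_width: 60.5
```

Run:
```python
from h import *
im,d,p=shot("scene"); P=cloud(d,p)
cv2.imwrite("pics/s5.png",im[...,::-1])
hsv=cv2.cvtColor(im,cv2.COLOR_RGB2HSV).astype(int);H,S,V=[hsv[...,i] for i in range(3)]
q=P[((H<6)|(H>174))&(S>150)&(V>60)&(P[...,2]>150)&(P[...,2]<320)&(abs(P[...,1]+10)<40)&(P[...,0]<800)]
if len(q): print("red",len(q),q.mean(0), "angle",np.arctan2(q[:,2].mean()-144,713-q[:,0].mean()))
m=(P[...,0]>400)&(P[...,0]<630)&(P[...,1]>-403)&(P[...,1]<-247)&(P[...,2]>10)&(P[...,2]<140)&(H<40)
print("bin max z",P[m][:,2].max())
for n,c in (("dome",(634,-180)),("prism",(621,124))):
    m=(np.hypot(P[...,0]-c[0],P[...,1]-c[1])<80)&(P[...,2]>118)&(P[...,2]<215); q=P[m]; zt=np.percentile(q[:,2],95); print(n,zt,cv2.minAreaRect(q[q[:,2]>zt-6][:,:2].astype(np.float32)))
print(ctrl.state()["force"],ctrl.state()["ee_pos"])
```

```text
red 193 [761.69  -11.81  277.217] angle 1.921206874898366
bin max z 76.42062906331068
dome 155.23756629631464 ((634.515380859375, -179.40126037597656), (56.39837646484375, 58.81593322753906), 1.8726935386657715)
prism 204.7477264227554 ((623.7830810546875, 124.5408935546875), (35.637611389160156, 35.83222579956055), 33.6721076965332)
[ 0.592 -0.209 -0.502] [512.35  -14.147 368.638]
```

View pics/s5.png

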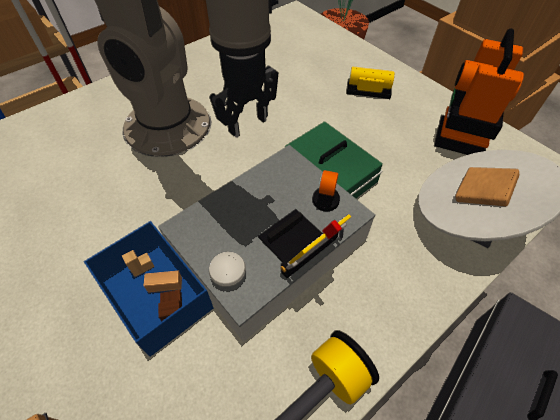

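The board stands open at 1.92 rad, the offcuts are in the bin, and the dome and prism have not moved. The arm is clear, so I'm handing in.

```bash
python3 -c "
from bench import ctrl
print(ctrl.hand_in())"
```

```text
the job is handed in; nothing more can be done
None
```

I picked the dark, pine and ply offcuts off the plinth and dropped them in the bin. Then I pinched the red tab, lifted the board to about 1.4 rad and let go, and it snapped open. I backed the arm away and handed in at about 18 s of the 72 s allowed.

My last camera check, just before handing in, found no failures or disagreements:
- **Board:** the angle worked out from the tab's position is about 1.92 rad, against the 1.8 rad needed.
- **Offcuts:** all three lie in the bin. Their highest point is at z of about 76 mm, below the 104 mm rim. The pine rests on the dark block because I misjudged a shift and dropped it about 55 mm from where I meant to.
- **Dome and prism:** both were within about 2 mm of where they stood at the start.
- **Robot:** it was well clear of everything, with a wrist force under 1 N.

The fingertips pressed lightly on the plinth during the three offcut grasps, at about 7 to 11 N.

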